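Move three power boards on to their next test stations

ROBOT

A 7-joint arm with a two-finger parallel gripper is mounted at the origin on the work surface. World frame = base frame: x ahead of the robot, y to its left, z up, the work surface at z = 0. Lengths are in m, angles in degrees, forces in N, time in s.
With the tool pointing down it reaches from about 0.35 to 0.9 m from the base axis. Payload 8.1 kg.
Tool frame: the origin (TCP) lies at the very end of the fingers, on their centre line; the grasp point (between the pads) lies 19 mm behind it (ctrl.grip_depth is the distance from the TCP to the grasp point, in m); x points along the fingers, z is the direction in which the jaws open and shut, and the axes are right-handed (so a half turn about x gives the same grasp; the last joint's range is limited). The gripper opens to 85 mm and grips with 20 to 120 N. Pads are 22 mm wide; open, the fingers measure 114 mm over their backs; the gripper's body (76 mm by 85 mm) begins 54 mm behind the grasp point. The pads swing forward as they close: fully open they stand 13 mm farther back than shut.
Start: joints at [-78.988, 24.895, 1.432, 90.138, -0.665, 64.973, -4.303], TCP at [0.182, 0.598, 0.231] pointing down, gripper open.
Joint ranges: [-149.89, 149.89], [-25.12, 119.58], [-72.63, 75.52], [4.76, 147.25], [-75.54, 255.54], [6.69, 114.76], [-157.13, 157.13]. Speed limits (degrees/s): [127.2, 127.2, 172.46, 172.46, 180, 180, 180].

INTERFACE

Orientations are given as [roll, pitch, yaw] about the fixed x, y, z axes, in that order (R = Rz(yaw) Ry(pitch) Rx(roll)).
In Python, from workcell import ctrl gives the robot as it stands. The module is installed in compiled form; this text tells all that it offers.
- The arm moves only by the tool drive_tool, never from a script. Its arguments are lists of equal length, an entry for each row: "slide": the shift along the tool's x, y, z in units of 50 mm (1.0 is 50 mm), a list of three; "delta_rot": the turn, a rotation vector about the tool's x, y, z in units of 8 degrees (1.0 is 8 degrees), a list of three. In form: {"slide": [[dx, dy, dz], ...], "delta_rot": [[wx, wy, wz], ...]}. A call has 1 to 5 rows; each row is the pose to reach, as a shift and turn from the pose commanded when the call began, along the tool's axes at that moment; what a row does not reach only later rows make up. A row lasts 1/8 s, in which the tool goes at most 62.5 mm and 10.7 degrees, less where a joint would pass 70% of its speed; a pose out of reach is approached as far as the arm can. A call with a gripper value outside its range is refused whole. "grip" is the finger opening in mm, from 0 to 85.4, set as the call begins (left out, the last holds). The fingers move at their own pace and stop on an object; the grip force is fixed at half the most. Time passes only in rows, so rows that repeat a pose let the fingers close. It gives the time, the measured TCP pose, the force and the opening at its end, in the units of the state.
- ctrl.get_state(): the state, without advancing time (a new reading comes with each control period).
- ctrl.get_image(name): name is "scene" or "top"; returns a dict with "frame" (420x560x3 uint8, blue, green, red), "mtx" (3x3 intrinsics, pixels), "extrinsics" (4x4, takes a point from camera to world coordinates). Camera axes: x right, y down, z forward; pixel columns grow to the right and rows downward; lengths in m; the calibration is good to about 2 mm. A picture is of the moment at which its call begins. There is no depth.
- ctrl.sign_off(): hands the job in, once; it reports no verdict.
The state is a dict: "t": time; "joints": joint angles; "qd": joint speeds; "joint_efforts": joint torques, N m; "eef_pos": TCP position; "eef_rot": TCP orientation; "contact_force": force on the tool from outside, world axes, zero at the start; "moment": the same for the moment, N m; "grip_width": finger opening in m.
Only numpy, scipy, OpenCV 4.12 (cv2) and the standard library are available. Lean on these libraries where they do the work, as an engineer would, in place of code of your own. Each camera call takes 0.05 s, during which the arm holds its last target.

TASK

On this electronics bench each board now moves on to its next station: the board with the finned heatsink from the programmer to the ribbed load tester with the fans, the board with the transformer from the load tester to the middle of the round light table, and the board with the big round capacitor from the light table back to the programmer for a second flash. Each station holds one board, so park one of them on the empty shallow tray meanwhile; never lay a board on the bench mat, where wire clippings lie. Set every board down gently without dropping it, flat on its feet, in the programmer and the load tester lengthwise inside the corner brackets (either way round), and do not knock the flux bottle or the solder reel away or over.

Things in the scene. Friction and masses are not known exactly. Their poses are not given: they have to be found in the camera images.
- sink_board_part (a point): Green board, about 0.2 kg; middle part an aluminium finned heatsink 46 (x) x 34 (y) mm, 44 mm high. Starts in the programmer. Board 80 (x) x 60 (y) x 2 mm on 6 mm feet; low parts (to 19 mm above the feet's underside) at its 60 mm ends, so grip the middle part along y. Point: centre of the middle part and of the board, 30 mm above the feet's underside, 22 mm above the board's top face; z up.
- trafo_board_part (a point): Green board, about 0.35 kg; middle part a transformer 44 (x) x 38 (y) mm, 44 mm high: dark steel core, brown coil 36 mm wide. Starts in the load tester. Board 80 (x) x 60 (y) x 2 mm on 6 mm feet; low parts (to 19 mm above the feet's underside) at its 60 mm ends, so grip the middle part along y. Point: centre of the middle part and of the board, 30 mm above the feet's underside, 22 mm above the board's top face; z up.
- cap_board_part (a point): Green board, about 0.17 kg; middle part a round can capacitor, diameter 35, 44 mm high, dark, silver top. Starts on the light table, askew. Board 80 (x) x 60 (y) x 2 mm on 6 mm feet; low parts (to 19 mm above the feet's underside) at its 60 mm ends, so grip the middle part along y. Point: centre of the middle part and of the board, 30 mm above the feet's underside, 22 mm above the board's top face; z up.
- programmer_seat (a point): Programmer: low black box 130 mm (x) by 112 mm (y), 30 mm high. Seat: a board lies lengthwise along x inside four white corner brackets 6 mm high that leave 96 (x) x 76 mm (y). Fixed. Point: middle of the seat, on the face the feet stand on, 30 mm above the bench.
- load_tester_seat (a point): Load tester: ribbed aluminium box 104 mm wide (y), x from -60 to +110 mm about the seat, 45 mm high; at x +70 to +110 a grey housing with two fans, 70 mm high. Seat: a board lies lengthwise along x inside four white corner brackets 6 mm high that leave 96 (x) x 76 mm (y). Fixed. Point: middle of the seat, on the face the feet stand on, 45 mm above the bench.
- light_table_seat (a point): Light table: round grey base 144 mm in diameter with a flat white disc 128 mm in diameter. Fixed; a board may lie on it turned any way. Point: middle of the disc's upper face, 30 mm above the bench.
- tray_seat (a point): Empty shallow grey tray with a pale floor, 140 mm (x) by 116 mm (y) outside, walls 4 mm thick and 12 mm high above the bench; the stopover for one board. Fixed. Point: middle of its floor, 7 mm above the bench.
- flux_bottle_mid (a point): Bystander: amber flux bottle with a white nozzle, 32 mm in diameter, 74 mm high. Loose, not to be knocked. Point: its centre, 37 mm up.
- solder_reel_mid (a point): Bystander: solder reel lying flat, 54 mm in diameter, 36 mm high. Loose, not to be knocked. Point: its centre, 18 mm up.
- mat: Dark grey bench mat, 0.50 (x) x 1.14 m (y), 2 mm thick, on the white bench (height 0); origin under its middle. Fixed; no board may touch it. Equipment stands along its far side (from x = 0.74 m, up to 0.13 m high) and over 0.55 m to the sides (up to 0.16 m); other tools on the mat are under 40 mm high.
Not all that is in view belongs to the job. What is shaped like the part that bears sink_board_part but purple is not meant.

How it is judged:
By the outcome, as a careful person would: the job done as asked, in the order asked, and still so for the second after the job is handed in, with the robot touching nothing.
It also fails if it takes over 128 s, if anything falls off the work surface, if the arm or the gripper's body presses on something with over 40 N, if the wrist force passes 120 N, or if a joint passes its speed limit or range.

## Working session

There is one attempt and no reset: what is moved stays moved. The work goes in short steps, Python scripts to look and compute and a tool call to move; the robot and the scene stay as the last step left them, time stands still between calls to the robot, and variables do not carry over. Pictures are saved under pics/ and viewed, and the job is handed in when it is done.

Besides the shell and the picture viewer there is one more tool, called after "Call:" in YAML: its name, and indented under it one key for each argument. drive_tool: Moves the arm, as the interface text tells. Its arguments: {"type":"object","properties":{"slide":{"type":"array","items":{"type":"array","items":{"type":"number"}}},"delta_rot":{"type":"array","items":{"type":"array","items":{"type":"number"}}},"grip":{"type":"number"}},"required":["slide","delta_rot"]}

```bash
mkdir -p pics; python3 - <<'E'
from workcell import ctrl
import cv2,pickle
d={}
for n in("scene","top"):
    im=ctrl.get_image(n); d[n]=im; cv2.imwrite(f"pics/a_{n}.png",im["frame"])
    print(im["mtx"],im["extrinsics"])
pickle.dump(d,open("a.pkl","wb"))
print(ctrl.get_state())
print(ctrl.grip_depth)
E
```

```text
[[485.44052563   0.         276.08638629]
 [  0.         485.44052563 212.8701366 ]
 [  0.           0.           1.        ]] [[ 0.69899461  0.55321701 -0.45316385  1.08004321]
 [ 0.7150598  -0.54936924  0.43229957 -0.54769611]
 [-0.0097988  -0.62621433 -0.77958938  0.94830586]
 [ 0.          0.          0.          1.        ]]
[[452.60913303   0.         282.16319615]
 [  0.         452.60913303 210.16553203]
 [  0.           0.           1.        ]] [[-0.01426496 -0.9890461   0.14691603  0.39951691]
 [-0.99988761  0.01343231 -0.00665811 -0.04827174]
 [ 0.00461175 -0.14699449 -0.98912656  1.17081305]
 [ 0.          0.          0.          1.        ]]
{'t': 0.1, 'joints': array([-78.98664645,  24.933348  ,   1.43193062,  90.18293464,
        -0.66545824,  64.97099172,  -4.30442239]), 'qd': array([-0.05009306, -0.14319512,  0.02757296, -0.11457388,  0.12462414,
       -0.00196338, -0.07998898]), 'joint_efforts': array([ 3.10739764e-03, -6.71744299e+01,  1.02818448e+00, -3.16902494e+01,
        1.58220367e-02,  7.02806778e-03, -8.21287017e-06]), 'eef_pos': array([0.18153366, 0.5976067 , 0.23060144]), 'eef_rot': array([-174.95411486,   89.92104915, -101.85279362]), 'contact_force': array([ 0.70410168, -0.05226165, -0.36030289]), 'moment': array([-0.03093543,  0.04252379, -0.02416859]), 'grip_width': 0.08545388424883305}
0.0187
```

View pics/a_scene.png

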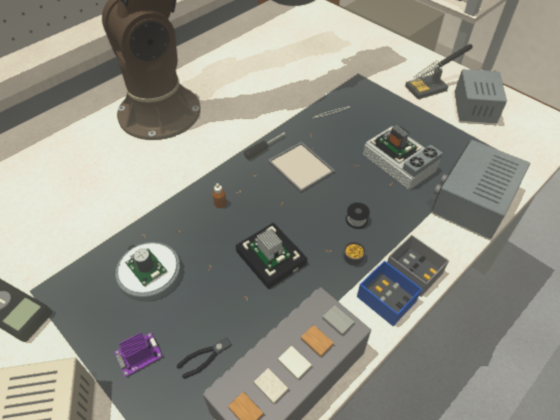

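View pics/a_top.png

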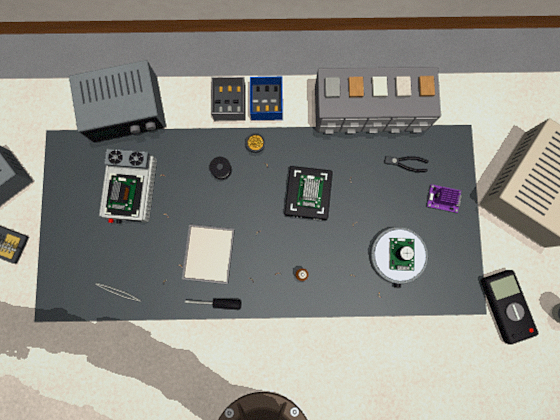

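The scene and top views show these candidates in the top image. The finned board is green at (313,191) in the black programmer; its purple lookalike at (444,197) is rejected. The transformer board is at (126,193) in the ribbed tester with fans. The capacitor board is at (403,254) on the round light table. The tray is at (209,253), the flux bottle at (301,273) and the reel at (220,168). A yellow spool at (255,142) is not the reel.

```bash
python3 - <<'E'
import cv2,pickle,numpy as np
d=pickle.load(open("a.pkl","rb"))
t=d["top"]["frame"]
def crop(im,c,r,w,h,s): return cv2.resize(im[r:r+h,c:c+w],None,fx=s,fy=s,interpolation=cv2.INTER_CUBIC)
a=[crop(t,85,140,80,90,3.3),crop(t,270,150,80,90,3.3),crop(t,363,215,80,90,3.3)]
cv2.imwrite("pics/c1.png",np.hstack(a))
s=d["scene"]["frame"]
a=[crop(s,355,110,95,90,2.8),crop(s,228,210,95,90,2.8),crop(s,105,225,95,90,2.8)]
cv2.imwrite("pics/c2.png",np.hstack(a))
E
```

```text
(no output)
```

View pics/c1.png

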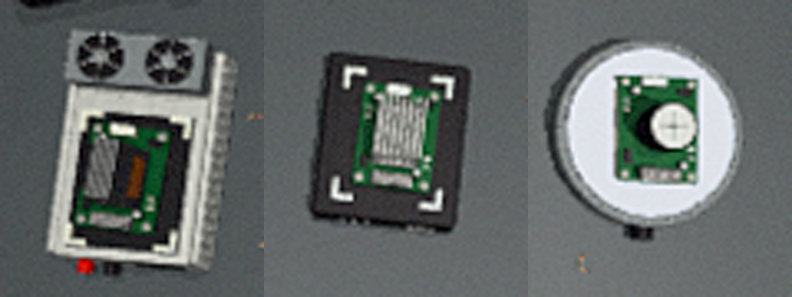

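View pics/c2.png

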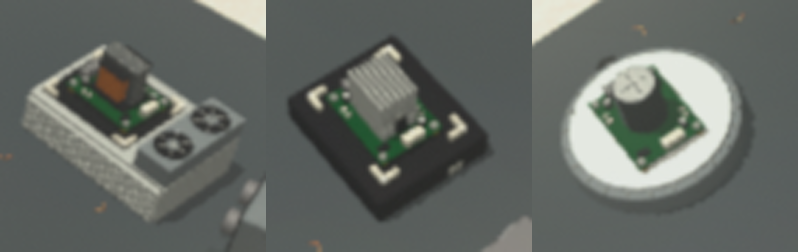

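```bash
cat > h.py <<'E'
import cv2,pickle,numpy as np
def ray(im,px,z):
    px=np.atleast_2d(np.asarray(px,float)); K=np.array(im["mtx"]);T=np.array(im["extrinsics"])
    d=np.c_[px,np.ones(len(px))]@np.linalg.inv(K).T@T[:3,:3].T; o=T[:3,3]
    return o+d*((z-o[2])/d[:,2])[:,None]
def proj(im,P):
    P=np.atleast_2d(P);K=np.array(im["mtx"]);T=np.array(im["extrinsics"])
    q=(P-T[:3,3])@T[:3,:3]; q=q@K.T; return q[:,:2]/q[:,2:]
def rect(P):
    (c,s,a)=cv2.minAreaRect((P[:,:2]*1000).astype(np.float32))
    if s[0]<s[1]: s=s[::-1];a+=90
    a=(a+90)%180-90
    return np.round(c,1),np.round(s,1),round(a,1)
def board(im,xy,z,r=0.07):
    """green pixels near xy on plane z (board top)"""
    f=im["frame"].astype(int);b,g,rr=f[...,0],f[...,1],f[...,2]
    m=((g>b+15)&(g>rr+15))
    v,u=np.nonzero(m);P=ray(im,np.c_[u,v],z)
    P=P[np.hypot(*(P[:,:2]-xy).T)<r]
    return rect(P)+(len(P),)
E
python3 - <<'E'
from h import *
d=pickle.load(open("a.pkl","rb"))
t=d["top"];s=d["scene"]
for n,pt,ps,z in(("trafo",(126,193),(396,146),.053),("sink",(312,190),(268,245),.038),("cap",(403,254),(148,265),.038)):
    for im,p in((t,pt),(s,ps)):
        xy=ray(im,p,z)[0,:2]
        print(n,xy,board(im,xy,z))
for n,p,z in(("tray",(209,253),.012),("flux",(301,273),.074),("reel",(220,168),.036),("disc",(402,255),.03),("purple",(444,197),.04)): print(n,ray(t,p,z))
E
```

```text
trafo [0.61436476 0.33504567] (array([613.2, 345.8]), array([81.2, 62. ]), -8.3, 285)
trafo [0.62102692 0.33327741] (array([615.3, 343.7]), array([80.4, 60.4]), -8.7, 131)
sink [ 0.61868359 -0.13265661] (array([ 615.7, -127. ]), array([81.4, 61.8]), -8.1, 320)
sink [ 0.60520081 -0.12183004] (array([ 616.4, -128.5]), array([81.3, 61.3]), -8.5, 230)
cap [ 0.45300769 -0.35608683] (array([ 453.4, -352.2]), array([78.2, 57.8]), -3.3, 402)
cap [ 0.4566156  -0.34861856] (array([ 454.5, -353.8]), array([80.2, 59.8]), -3.4, 358)
tray [[0.46372671 0.13210177 0.012     ]]
flux [[ 0.40931407 -0.09870037  0.074     ]]
reel [[0.67973149 0.10219618 0.036     ]]
disc [[ 0.45091653 -0.35560924  0.03      ]]
purple [[ 0.59571221 -0.46757904  0.04      ]]
```

```bash
python3 - <<'E'
from h import *
d=pickle.load(open("a.pkl","rb"))
def mask(im,xy,z,r,cond):
    hsv=cv2.cvtColor(im["frame"],cv2.COLOR_BGR2HSV).astype(int)
    m=cond(hsv[...,0],hsv[...,1],hsv[...,2])
    v,u=np.nonzero(m);P=ray(im,np.c_[u,v],z)
    k=np.hypot(*(P[:,:2]-xy).T)<r
    return P[k],np.c_[u,v][k]
for n in("top","scene"):
    im=d[n]
    # programmer: white brackets
    for nm,c in(("prog",(.616,-.128)),):
        P,_=mask(im,np.array(c),.036,.068,lambda h,s,v:(v>190)&(s<60))
        R=P[:,:2]-c; a=np.radians(-8.3); L=np.c_[R[:,0]*np.cos(a)+R[:,1]*np.sin(a),-R[:,0]*np.sin(a)+R[:,1]*np.cos(a)]
        k=(abs(L[:,0])>.035)&(abs(L[:,1])>.03)
        print(n,nm,k.sum(),rect(P[k]))
    P,_=mask(im,np.array((.452,-.355)),.03,.085,lambda h,s,v:(v>190)&(s<50))
    print("disc",len(P),cv2.minEnclosingCircle((P[:,:2]*1000).astype(np.float32)),rect(P), cv2.fitEllipse(cv2.convexHull((P[:,:2]*1000).astype(np.float32))))
    P,_=mask(im,np.array((.463,.132)),.007,.095,lambda h,s,v:(v>170))
    print("tray",len(P),rect(P))
    # tester: purple dark black plate
    f=im["frame"]
    c=np.array((.614,.345));
    # rectify the top face, 0.5mm/px for viewing
    for nm,c,z in(("tester",(.62,.345),.045),("prog",(.616,-.128),.03)):
        g=np.mgrid[0:300,0:400].reshape(2,-1).T
        X=np.c_[c[0]+.075-g[:,0]*.0005, c[1]+.1-g[:,1]*.0005, np.full(len(g),z)]
        q=proj(im,X).astype(np.float32)
        w=cv2.remap(f,q[:,0].reshape(300,400),q[:,1].reshape(300,400),cv2.INTER_CUBIC)
        cv2.imwrite(f"pics/r_{nm}_{n}.png",w)
v=np.vstack([np.hstack([cv2.imread(f"pics/r_{a}_{b}.png") for b in("top","scene")]) for a in("tester","prog")])
cv2.imwrite("pics/r.png",v)
E
```

```text
top prog 39 (array([ 615.4, -124.5]), array([103.3,  82.3]), -7.4)
disc 1323 ((451.9187927246094, -350.36871337890625), 64.0402603149414) (array([ 451.5, -350.5]), array([126.2, 125.3]), 89.2) ((452.11712646484375, -350.3783264160156), (126.184326171875, 126.93595123291016), 36.458675384521484)
tray 2127 (array([462.6, 134.4]), array([130.1, 107.3]), -6.7)
scene prog 34 (array([ 616.3, -125.4]), array([100.9,  82.1]), -7.7)
disc 1352 ((452.3526306152344, -350.7807922363281), 64.29228973388672) (array([ 451.9, -350.3]), array([126.6, 126.4]), 45.3) ((452.3397521972656, -350.86395263671875), (127.24007415771484, 127.6474838256836), 38.408817291259766)
tray 1321 (array([462.6, 135.1]), array([128. , 104.3]), -6.8)
```

View pics/r.png

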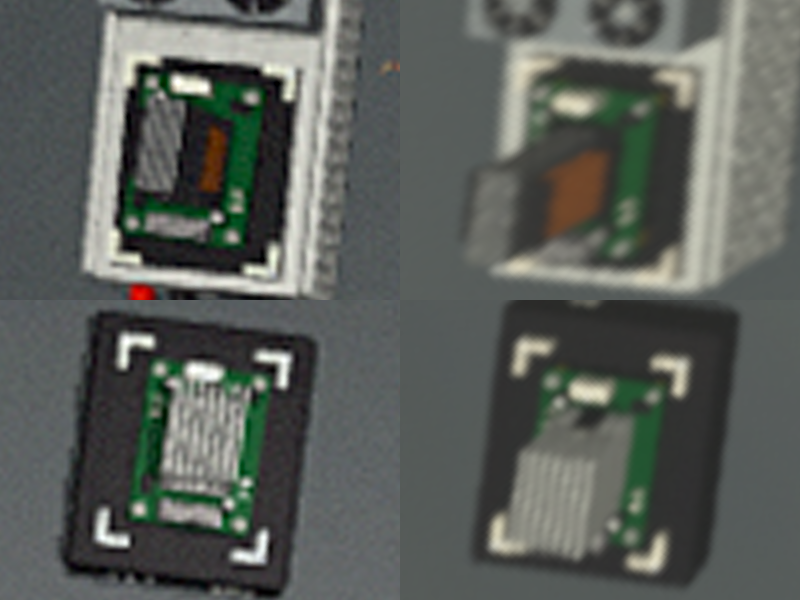

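```bash
python3 - <<'E'
from h import *
d=pickle.load(open("a.pkl","rb"))
out=[]
for n in("top","scene"):
    w=cv2.imread(f"pics/r_tester_{n}.png")
    hsv=cv2.cvtColor(w,cv2.COLOR_BGR2HSV)
    m=((hsv[...,2]<100)|((hsv[...,1]>90))).astype(np.uint8)
    m[:52]=0
    k,l,st,ce=cv2.connectedComponentsWithStats(m)
    for i in range(1,k):
        if st[i,4]>3000: print(n,i,st[i])
    m2=(hsv[...,2]>150)&(hsv[...,1]<60)
    # brackets creamy?
    vis=w.copy(); vis[m>0]=(0,0,255); out.append(np.hstack([w,vis]))
    for p in ((127,60),(293,80),(120,250),(270,265)): print(p,w[p[1],p[0]],w[p[1],p[0]-12 if p[0]<200 else p[0]+12])
cv2.imwrite("pics/r2.png",np.vstack(out))
E
```

```text
top 1 [    0    52   313   248 24785]
top 2 [  322    52    78   248 14328]
top 3 [  114    57   183   218 28284]
(127, 60) [208 226 225] [154 163 161]
(293, 80) [186 206 203] [193 198 198]
(120, 250) [ 91  99 104] [200 217 214]
(270, 265) [187 203 198] [116 124 124]
scene 1 [    0    52   400   248 56876]
(127, 60) [178 197 200] [173 186 185]
(293, 80) [138 153 156] [165 178 177]
(120, 250) [66 71 70] [82 86 85]
(270, 265) [154 177 182] [135 148 149]
```

View pics/r2.png

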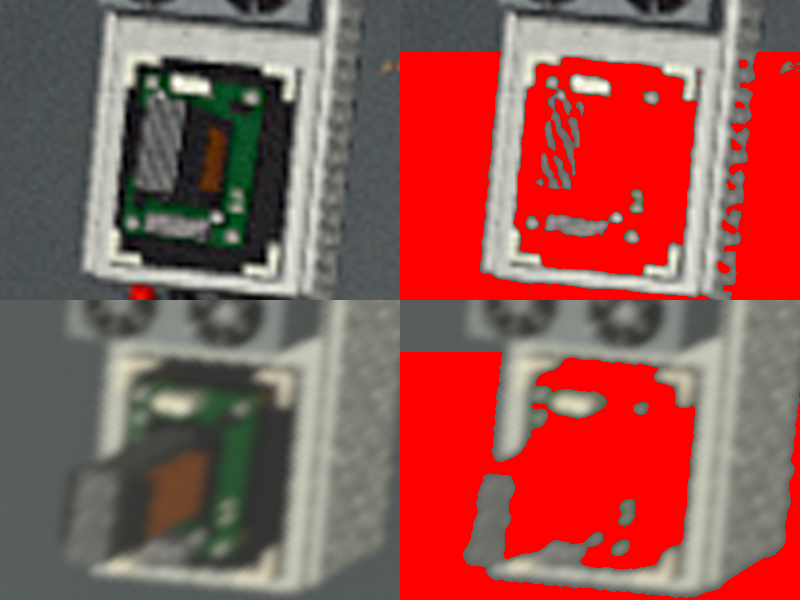

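```bash
python3 - <<'E'
from h import *
w=cv2.imread("pics/r_tester_top.png")
hsv=cv2.cvtColor(w,cv2.COLOR_BGR2HSV)
m=((hsv[...,2]<100)|((hsv[...,1]>90))).astype(np.uint8); m[:52]=0
k,l,st,ce=cv2.connectedComponentsWithStats(m)
v,u=np.nonzero(l==3)
P=np.c_[.62+.075-v*.0005,.345+.1-u*.0005]
print(rect(P))
# box face sides in top: light
E
```

```text
(array([611.9, 342.7]), array([105.6,  85.5]), -5.2)
```

```bash
cat > p.py <<'E'
import sys,numpy as np
from scipy.spatial.transform import Rotation as Ro
from workcell import ctrl
def plan(x,y,z,yaw):
    s=ctrl.get_state(); p=np.array(s["eef_pos"]);R0=Ro.from_euler("xyz",s["eef_rot"],degrees=True)
    M0=R0.as_matrix(); a=np.radians(yaw); best=None
    for sg in(1,-1):
        zz=sg*np.array([-np.sin(a),np.cos(a),0]);xx=np.array([0,0,-1.]);yy=np.cross(zz,xx)
        w=(R0.inv()*Ro.from_matrix(np.c_[xx,yy,zz])).as_rotvec(degrees=True)
        if best is None or np.linalg.norm(w)<np.linalg.norm(best):best=w
    d=M0.T@(np.array([x,y,z])-p)
    print("t",round(s["t"],2),"p",p.round(4),"jawz",M0[:,2].round(3),"toolx",M0[:,0].round(3),"F",np.array(s["contact_force"]).round(1),"w",round(s["grip_width"],4),"J",np.round(s["joints"],0))
    print("slide",(d/.05).round(3).tolist(),"rot",(best/8).round(3).tolist())
if __name__=="__main__": plan(*map(float,sys.argv[1:5]))
E
python3 p.py .6143 .3447 .17 -8.5
```

```text
t 0.1 p [0.1815 0.5976 0.2306] jawz [ 0.291  0.957 -0.001] toolx [-0.    -0.001 -1.   ] F [ 0.7 -0.1 -0.4] w 0.0855 J [-79.  25.   1.  90.  -1.  65.  -4.]
slide [1.216, -9.752, -2.322] rot [-1.05, -0.01, 0.0]
```

Call:
drive_tool:
  slide:
    - [0,-1.2,-0.3]
    - [0,-2.4,-0.6]
    - [0,-3.6,-0.9]
    - [0,-4.8,-1.15]
    - [0,-6,-1.4]
  delta_rot:
    - [-0.2,0,0]
    - [-0.4,0,0]
    - [-0.6,0,0]
    - [-0.8,0,0]
    - [-1.05,0,0]
  grip: 70

```text
t: 0.72
eef_pos: [0.4497, 0.4426, 0.2311]
eef_rot: [133.5, 90.0, -145.0]
contact_force: [0.6, 0.9, -0.4]
grip_width: 0.07
```

```bash
python3 p.py .6143 .3447 .17 -8.5
```

```text
t 0.72 p [0.4497 0.4426 0.2311] jawz [ 0.146  0.989 -0.   ] toolx [-0. -0. -1.] F [ 0.6  0.9 -0.4] w 0.07 J [-52.  25.   4.  89.  -2.  65.  34.]
slide [1.221, -3.544, -1.454] rot [0.01, -0.002, -0.002]
```

Call:
drive_tool:
  slide:
    - [0.2,-1.1,-0.45]
    - [0.5,-2.2,-0.9]
    - [0.8,-3.3,-1.35]
    - [1.1,-3.54,-1.45]
    - [1.22,-3.54,-1.45]
  delta_rot:
    - [0,0,0]
    - [0,0,0]
    - [0,0,0]
    - [0,0,0]
    - [0,0,0]

```text
t: 1.35
eef_pos: [0.6125, 0.3449, 0.1685]
eef_rot: [132.0, 89.9, -146.6]
contact_force: [-0.9, 1.0, -0.9]
grip_width: 0.0702
```

```bash
python3 p.py .6143 .3447 .062 -8.5; python3 - <<'E'
from h import *
from workcell import ctrl
a=[]
for n in("scene","top"):
    im=ctrl.get_image(n); f=im["frame"]
    p=proj(im,[.6143,.3447,.09])[0].astype(int)
    a.append(cv2.resize(f[max(0,p[1]-75):p[1]+75,max(0,p[0]-65):p[0]+65],(390,450)))
cv2.imwrite("pics/d1.png",np.hstack(a))
E
```

```text
t 1.35 p [0.6125 0.3449 0.1685] jawz [ 0.15   0.989 -0.002] toolx [-0.002 -0.001 -1.   ] F [-0.9  1.  -0.9] w 0.0702 J [-37.  35.   6.  82.  -4.  63.  51.]
slide [2.13, -0.04, 0.005] rot [-0.013, -0.012, -0.014]
```

View pics/d1.png

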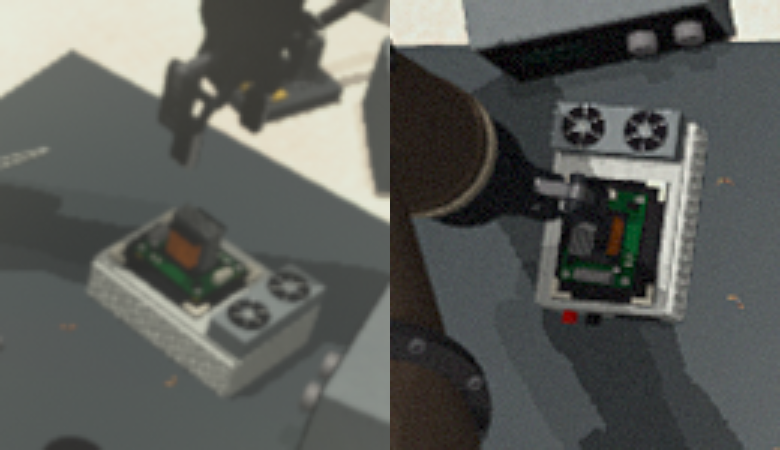

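The gripper hangs above the transformer board with its jaws along the board's y, as seen in both crops. Descending.

Call:
drive_tool:
  slide:
    - [0.8,-0.04,0]
    - [1.5,-0.04,0]
    - [1.9,-0.04,0]
    - [2.15,-0.04,0]
    - [2.16,-0.04,0]
  delta_rot:
    - [0,0,0]
    - [0,0,0]
    - [0,0,0]
    - [0,0,0]
    - [0,0,0]

```text
t: 2.08
eef_pos: [0.6143, 0.3463, 0.0623]
eef_rot: [70.5, 90.0, 152.1]
contact_force: [-0.8, -0.3, 0.8]
grip_width: 0.0703
```

Call:
drive_tool:
  slide:
    - [0,0,0]
    - [0,0,0]
    - [0,0,0]
    - [0,0,0]
    - [0,0,0]
  delta_rot:
    - [0,0,0]
    - [0,0,0]
    - [0,0,0]
    - [0,0,0]
    - [0,0,0]
  grip: 20

```text
t: 2.7
eef_pos: [0.6155, 0.3457, 0.0638]
eef_rot: [-57.1, 89.9, 24.3]
contact_force: [-1.3, -2.2, 5.3]
grip_width: 0.035
```

Call:
drive_tool:
  slide:
    - [0,0,0]
    - [-0.1,0,0]
    - [-0.3,0,0]
    - [-0.6,0,0]
    - [-1.0,0,0]
  delta_rot:
    - [0,0,0]
    - [0,0,0]
    - [0,0,0]
    - [0,0,0]
    - [0,0,0]

```text
t: 3.32
eef_pos: [0.6145, 0.3457, 0.1134]
eef_rot: [120.8, 90.0, -157.7]
contact_force: [0.9, -0.6, -4.1]
grip_width: 0.0348
```

```bash
python3 p.py .4626 .1347 .17 -6.8; cat > look.py <<'E'
import sys
from h import *
from workcell import ctrl
x,y,z=map(float,sys.argv[1:4]); a=[]; d={}
for n in("scene","top"):
    im=ctrl.get_image(n); f=im["frame"]; d[n]=im
    p=proj(im,[x,y,z])[0].astype(int); p=[min(max(p[0],65),495),min(max(p[1],75),345)]
    a.append(cv2.resize(f[p[1]-75:p[1]+75,p[0]-65:p[0]+65],(390,450)))
cv2.imwrite(f"pics/{sys.argv[4]}.png",np.hstack(a)); pickle.dump(d,open(f"{sys.argv[4]}.pkl","wb"))
E
python3 look.py .615 .345 .08 e1
```

```text
t 3.33 p [0.6145 0.3457 0.1134] jawz [ 0.148  0.989 -0.   ] toolx [-0. -0. -1.] F [ 0.9 -0.6 -4.1] w 0.0348 J [-37.  38.   5.  85.  -4.  57.  51.]
slide [-1.13, 2.382, -4.623] rot [-0.211, -0.001, -0.002]
```

View pics/e1.png

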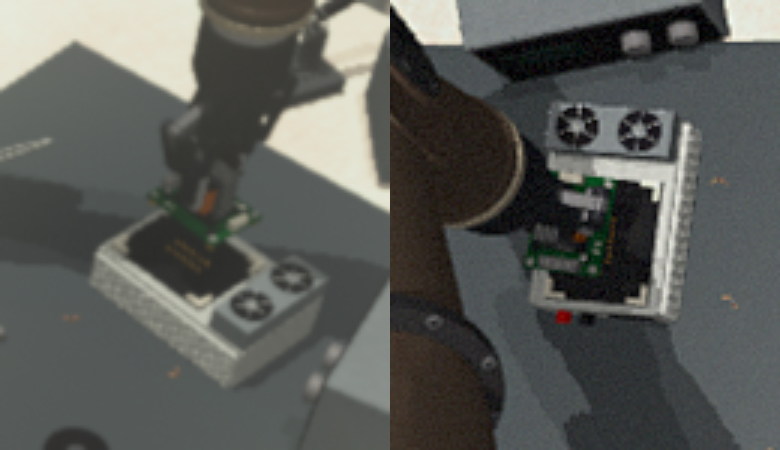

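Call:
drive_tool:
  slide:
    - [-0.8,0.3,-0.6]
    - [-1.1,0.8,-1.6]
    - [-1.13,1.3,-2.6]
    - [-1.13,1.8,-3.5]
    - [-1.13,2.2,-4.3]
  delta_rot:
    - [0,0,0]
    - [-0.1,0,0]
    - [-0.15,0,0]
    - [-0.2,0,0]
    - [-0.2,0,0]

```text
t: 4.05
eef_pos: [0.4728, 0.1477, 0.1692]
eef_rot: [-63.0, 90.0, 20.1]
contact_force: [0.9, -1.4, -4.2]
grip_width: 0.0347
```

```bash
python3 p.py .4626 .1347 .08 -6.8
```

```text
t 4.05 p [0.4728 0.1477 0.1692] jawz [0.12  0.993 0.   ] toolx [ 0.  0. -1.] F [ 0.9 -1.4 -4.2] w 0.0347 J [-28.  17.   6. 113.  -2.  51.  62.]
slide [1.783, 0.172, -0.283] rot [-0.015, 0.002, 0.003]
```

Call:
drive_tool:
  slide:
    - [0.4,0.17,-0.28]
    - [1.0,0.17,-0.28]
    - [1.5,0.17,-0.28]
    - [1.78,0.17,-0.28]
    - [1.78,0.17,-0.28]
  delta_rot:
    - [0,0,0]
    - [0,0,0]
    - [0,0,0]
    - [0,0,0]
    - [0,0,0]

```text
t: 4.68
eef_pos: [0.4636, 0.1363, 0.0794]
eef_rot: [119.6, 89.9, -157.3]
contact_force: [-0.2, 1.2, -4.3]
grip_width: 0.0348
```

```bash
python3 look.py .4626 .1347 .06 e2; python3 p.py .4626 .1347 .03 -6.8; python3 - <<'E'
from h import *
from workcell import ctrl
d=pickle.load(open("e2.pkl","rb"));z=ctrl.get_state()["eef_pos"][2]
for k in (.004,.008,.012,.016):
    for n in d: print(k,n,board(d[n],np.array((.4626,.1347)),z-k))
E
```

```text
t 4.78 p [0.4645 0.1367 0.0805] jawz [0.12  0.993 0.   ] toolx [ 0.001  0.    -1.   ] F [-0.6  0.7 -4.1] w 0.035 J [-26.  23.   5. 119.  -3.  37.  64.]
slide [1.009, 0.034, -0.044] rot [-0.012, 0.003, 0.006]
0.004 scene (array([476.2, 116.2]), array([82.8, 46.6]), 28.4, 89)
0.004 top (array([461. , 120.2]), array([78.4, 25.6]), -8.0, 141)
0.008 scene (array([473.4, 119.3]), array([83.2, 46.8]), 28.4, 89)
0.008 top (array([461.2, 120.8]), array([78.7, 25.7]), -8.0, 141)
0.012 scene (array([470.7, 122.3]), array([83.6, 47.1]), 28.4, 89)
0.012 top (array([461.5, 121.4]), array([79. , 25.8]), -8.0, 141)
0.016 scene (array([467.9, 125.3]), array([84. , 47.3]), 28.4, 89)
0.016 top (array([461.7, 122.1]), array([79.3, 25.9]), -8.0, 141)
```

View pics/e2.png

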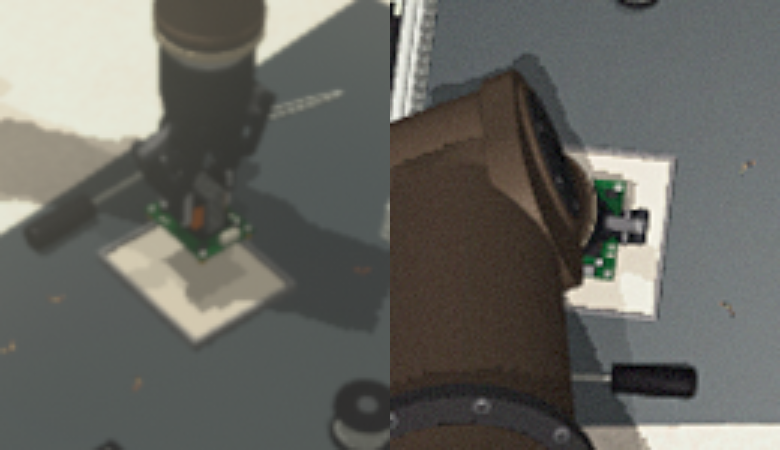

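The board is level over the tray (scene crop 200,225). Lowering.

Call:
drive_tool:
  slide:
    - [0.35,0.03,-0.04]
    - [0.7,0.03,-0.04]
    - [0.92,0.03,-0.04]
    - [0.98,0.03,-0.04]
    - [0.99,0.03,-0.04]
  delta_rot:
    - [0,0,0]
    - [0,0,0]
    - [0,0,0]
    - [0,0,0]
    - [0,0,0]

```text
t: 5.4
eef_pos: [0.4626, 0.1348, 0.0307]
eef_rot: [-58.8, 90.0, 24.3]
contact_force: [-0.7, 0.3, -3.6]
grip_width: 0.0348
```

Call:
drive_tool:
  slide:
    - [0.02,0,0]
    - [0.04,0,0]
    - [0.06,0,0]
    - [0.06,0,0]
  delta_rot:
    - [0,0,0]
    - [0,0,0]
    - [0,0,0]
    - [0,0,0]

```text
t: 5.9
eef_pos: [0.4622, 0.1347, 0.0273]
eef_rot: [11.5, 90.0, 94.6]
contact_force: [-0.2, 0.5, -3.8]
grip_width: 0.0351
```

Call:
drive_tool:
  slide:
    - [0.02,0,0]
    - [0.03,0,0]
    - [0.04,0,0]
    - [0.04,0,0]
  delta_rot:
    - [0,0,0]
    - [0,0,0]
    - [0,0,0]
    - [0,0,0]

```text
t: 6.4
eef_pos: [0.4622, 0.1347, 0.0257]
eef_rot: [-15.5, 90.0, 67.6]
contact_force: [-2.3, 0.2, 4.2]
grip_width: 0.0346
```

Call:
drive_tool:
  slide:
    - [0,0,0]
    - [0,0,0]
    - [0,0,0]
    - [-0.05,0,0]
    - [-0.2,0,0]
  delta_rot:
    - [0,0,0]
    - [0,0,0]
    - [0,0,0]
    - [0,0,0]
    - [0,0,0]
  grip: 65

```text
t: 7.02
eef_pos: [0.462, 0.1346, 0.0354]
eef_rot: [117.4, 90.0, -159.5]
contact_force: [-0.2, 1.3, 0.0]
grip_width: 0.0649
```

Call:
drive_tool:
  slide:
    - [-0.8,0,0]
    - [-1.8,0,0]
    - [-2.7,0,0]
    - [-2.7,0,0]
  delta_rot:
    - [0,0,0]
    - [0,0,0]
    - [0,0,0]
    - [0,0,0]

```text
t: 7.52
eef_pos: [0.4644, 0.1354, 0.1741]
eef_rot: [-59.2, 89.6, 23.9]
contact_force: [0.4, 0.5, -1.3]
grip_width: 0.0651
```

```bash
python3 p.py .616 -.1278 .16 -8.3
```

```text
t 7.53 p [0.4644 0.1354 0.1741] jawz [0.12  0.993 0.004] toolx [ 0.007  0.003 -1.   ] F [ 0.4  0.5 -1.3] w 0.0651 J [-28.  15.   6. 114.  -2.  50.  63.]
slide [0.286, -3.642, -4.862] rot [0.174, 0.027, 0.044]
```

Call:
drive_tool:
  slide:
    - [0,-0.7,-1.0]
    - [0,-1.4,-2.0]
    - [0,-2.2,-3.0]
    - [0,-2.95,-4.0]
    - [0,-3.5,-4.7]
  delta_rot:
    - [0.1,0,0]
    - [0.17,0,0]
    - [0.17,0,0]
    - [0.17,0,0]
    - [0.17,0,0]

```text
t: 8.15
eef_pos: [0.608, -0.1227, 0.1694]
eef_rot: [129.6, 89.9, -148.7]
contact_force: [-0.4, 1.0, 0.2]
grip_width: 0.065
```

```bash
python3 p.py .616 -.1278 .07 -8.3; python3 look.py .6143 .3447 .05 e3;  python3 - <<'E'
from h import *
d=pickle.load(open("e3.pkl","rb"))
for n in("top","scene"):
    print(n,"trafo",board(d[n],np.array((.4626,.1347)),.015))
    for nm,z in(("t5",.045),("t51",.051)):
        c=(.62,.345);g=np.mgrid[0:300,0:400].reshape(2,-1).T
        X=np.c_[c[0]+.075-g[:,0]*.0005, c[1]+.1-g[:,1]*.0005, np.full(len(g),z)]
        q=proj(d[n],X).astype(np.float32)
        w=cv2.remap(d[n]["frame"],q[:,0].reshape(300,400),q[:,1].reshape(300,400),cv2.INTER_CUBIC)
        cv2.imwrite(f"pics/{nm}_{n}.png",w)
        v=cv2.cvtColor(w,cv2.COLOR_BGR2HSV)[...,2]; m=(v<100).astype(np.uint8)
        k,l,st,ce=cv2.connectedComponentsWithStats(m)
        i=l[150:180,180:220].max(); vv,uu=np.nonzero(l==i)
        print(n,nm,rect(np.c_[c[0]+.075-vv*.0005,c[1]+.1-uu*.0005]),ce[i],(c[0]+.075-ce[i][1]*.0005,c[1]+.1-ce[i][0]*.0005))
cv2.imwrite("pics/t5.png",np.vstack([np.hstack([cv2.imread(f"pics/{a}_{b}.png") for b in("top","scene")]) for a in("t5","t51")]))
E
```

```text
t 8.15 p [ 0.608  -0.1227  0.1694] jawz [ 0.146  0.989 -0.001] toolx [-0.001 -0.001 -1.   ] F [-0.4  1.   0.2] w 0.065 J [-2. 28. 12. 96. -7. 57. 94.]
slide [1.987, -0.175, -0.076] rot [-0.009, -0.006, -0.007]
top trafo (array([461.3, 136.4]), array([78.2, 58.6]), -7.1, 275)
top t5 (array([611.9, 342.8]), array([105.1,  84.9]), -5.5) [203.66464208 165.63083359] (np.float64(0.6121845832042144), np.float64(0.3431676789587852))
top t51 (array([610.7, 340.7]), array([104.6,  84.7]), -5.6) [207.8328792 167.9535532] (np.float64(0.6110232234019229), np.float64(0.34108356039963666))
scene trafo (array([492.1, 130.6]), array([54.5, 22. ]), 73.8, 44)
scene t5 (array([613. , 341.4]), array([103.2,  82.9]), -6.0) [204.64259181 165.82195807] (np.float64(0.6120890209632094), np.float64(0.3426787040925094))
scene t51 (array([615.9, 335.6]), array([102.5,  82.4]), -5.7) [216.50751547 159.63234764] (np.float64(0.615183826178079), np.float64(0.3367462422634836))
```

View pics/t5.png

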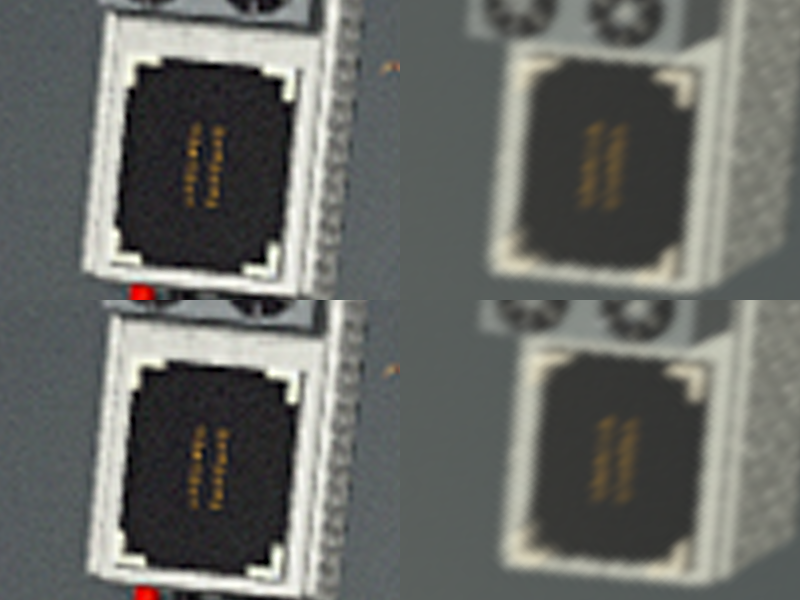

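The empty load tester shows the four brackets clearly. Its seat is at (0.6124, 0.3424), yaw about -5.7°. The transformer board sits straight in the tray. Descending on the heatsink.

Call:
drive_tool:
  slide:
    - [0.5,-0.18,-0.08]
    - [1.2,-0.18,-0.08]
    - [1.9,-0.18,-0.08]
    - [2.3,-0.18,-0.08]
    - [2.42,-0.18,-0.08]
  delta_rot:
    - [0,0,0]
    - [0,0,0]
    - [0,0,0]
    - [0,0,0]
    - [0,0,0]

```text
t: 8.88
eef_pos: [0.6145, -0.124, 0.0473]
eef_rot: [86.6, 89.8, 168.4]
contact_force: [0.6, 0.2, 0.2]
grip_width: 0.0651
```

Call:
drive_tool:
  slide:
    - [0,0,0]
    - [0,0,0]
    - [0,0,0]
    - [0,0,0]
    - [0,0,0]
  delta_rot:
    - [0,0,0]
    - [0,0,0]
    - [0,0,0]
    - [0,0,0]
    - [0,0,0]
  grip: 20

```text
t: 9.5
eef_pos: [0.6168, -0.1253, 0.0504]
eef_rot: [-93.3, 89.9, -11.5]
contact_force: [-0.9, -1.0, 6.4]
grip_width: 0.033
```

Call:
drive_tool:
  slide:
    - [0,0,0]
    - [-0.1,0,0]
    - [-0.3,0,0]
    - [-0.6,0,0]
    - [-1.0,0,0]
  delta_rot:
    - [0,0,0]
    - [0,0,0]
    - [0,0,0]
    - [0,0,0]
    - [0,0,0]

```text
t: 10.12
eef_pos: [0.6159, -0.1248, 0.1003]
eef_rot: [77.4, 90.0, 159.1]
contact_force: [0.2, 0.2, -2.8]
grip_width: 0.0331
```

```bash
python3 p.py .6124 .3424 .18 -5.7;python3 look.py .616 -.128 .08 e4
```

```text
t 10.12 p [ 0.6159 -0.1248  0.1003] jawz [0.144 0.99  0.   ] toolx [-0.  0. -1.] F [ 0.2  0.2 -2.8] w 0.0331 J [-1. 33. 11. 98. -8. 50. 95.]
slide [-1.593, 1.411, 9.237] rot [-0.319, 0.001, -0.003]
```

View pics/e4.png

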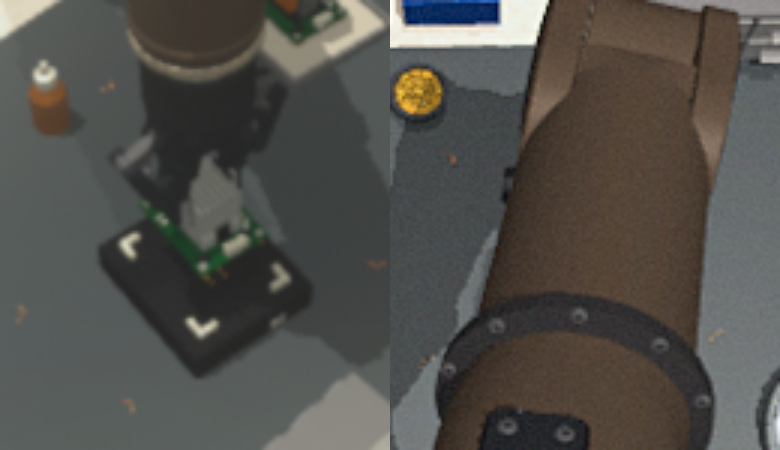

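The heatsink board is lifted level off the programmer (scene crop 205,230). Moving to the tester.

Call:
drive_tool:
  slide:
    - [-0.9,0.1,0.6]
    - [-1.59,0.3,1.7]
    - [-1.59,0.4,2.9]
    - [-1.59,0.6,4.0]
    - [-1.59,0.8,5.1]
  delta_rot:
    - [0,0,0]
    - [-0.1,0,0]
    - [-0.2,0,0]
    - [-0.3,0,0]
    - [-0.32,0,0]

```text
t: 10.85
eef_pos: [0.6127, 0.1352, 0.1788]
eef_rot: [-22.7, 90.0, 61.7]
contact_force: [0.8, 0.6, -2.6]
grip_width: 0.0335
```

```bash
python3 p.py .6124 .3424 .18 -5.7
```

```text
t 10.85 p [0.6127 0.1352 0.1788] jawz [0.099 0.995 0.   ] toolx [ 0.  0. -1.] F [ 0.8  0.6 -2.6] w 0.0335 J [-24.  28.  10.  94.  -5.  59.  72.]
slide [-0.024, 0.416, 4.124] rot [0.004, 0.001, 0.001]
```

Call:
drive_tool:
  slide:
    - [0,0.1,1.1]
    - [0,0.2,2.2]
    - [0,0.3,3.2]
    - [0,0.4,3.9]
    - [0,0.42,4.12]
  delta_rot:
    - [0,0,0]
    - [0,0,0]
    - [0,0,0]
    - [0,0,0]
    - [0,0,0]

```text
t: 11.48
eef_pos: [0.6111, 0.3438, 0.178]
eef_rot: [58.6, 89.9, 143.2]
contact_force: [0.3, -0.6, -3.1]
grip_width: 0.0334
```

```bash
python3 p.py .6124 .3424 .095 -5.7
```

```text
t 11.47 p [0.6111 0.3438 0.178 ] jawz [0.095 0.995 0.001] toolx [-0.001  0.001 -1.   ] F [ 0.3 -0.6 -3.1] w 0.0334 J [-39.  34.   8.  82.  -5.  64.  55.]
slide [1.659, -0.03, -0.028] rot [0.031, 0.006, -0.011]
```

Call:
drive_tool:
  slide:
    - [0.4,-0.03,-0.03]
    - [0.9,-0.03,-0.03]
    - [1.4,-0.03,-0.03]
    - [1.66,-0.03,-0.03]
    - [1.66,-0.03,-0.03]
  delta_rot:
    - [0,0,0]
    - [0,0,0]
    - [0,0,0]
    - [0,0,0]
    - [0,0,0]

```text
t: 12.1
eef_pos: [0.6137, 0.3376, 0.095]
eef_rot: [137.3, 89.9, -138.5]
contact_force: [-0.5, 0.1, -2.5]
grip_width: 0.0328
```

```bash
python3 look.py .6124 .3424 .08 e5;python3 p.py .6124 .3424 .068 -5.7;  python3 - <<'E'
from h import *
from workcell import ctrl
z=ctrl.get_state()["eef_pos"][2]
d=pickle.load(open("e5.pkl","rb"))
for n in d: print(n,board(d[n],np.array((.6124,.3424)),z-.0115))
E
```

```text
t 12.2 p [0.6147 0.3386 0.0968] jawz [0.1   0.995 0.001] toolx [ 0.001  0.001 -1.   ] F [-0.1 -0.7 -2.8] w 0.033 J [-38.  39.   8.  87.  -6.  55.  56.]
slide [0.575, 0.053, 0.071] rot [-0.002, 0.005, 0.008]
scene (array([623.3, 311.5]), array([68.6, 28.4]), 18.4, 70)
top (array([613.3, 338. ]), array([81.4, 59. ]), -7.4, 140)
```

View pics/e5.png

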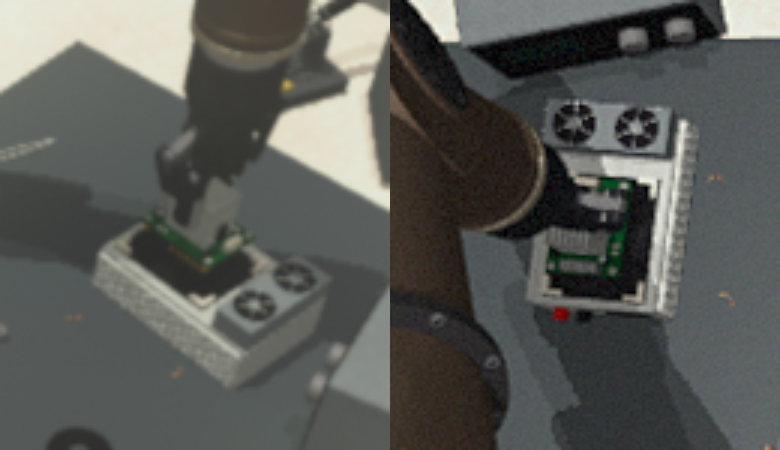

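Call:
drive_tool:
  slide:
    - [0.1,0.05,0.08]
    - [0.25,0.05,0.08]
    - [0.4,0.05,0.08]
    - [0.44,0.05,0.08]
    - [0.44,0.05,0.08]
  delta_rot:
    - [0,0,0]
    - [0,0,0]
    - [0,0,0]
    - [0,0,0]
    - [0,0,0]

```text
t: 12.82
eef_pos: [0.6119, 0.3427, 0.0735]
eef_rot: [137.3, 90.0, -138.4]
contact_force: [-0.3, 0.2, -3.1]
grip_width: 0.0332
```

```bash
python3 look.py .6124 .3424 .06 e6;python3 p.py .613 .343 .065 -5.7;  python3 - <<'E'
from h import *
from workcell import ctrl
z=ctrl.get_state()["eef_pos"][2]
d=pickle.load(open("e6.pkl","rb"))
for n in d: print(n,board(d[n],np.array((.6124,.3424)),z-.0115))
E
```

```text
t 12.93 p [0.6121 0.3428 0.074 ] jawz [0.099 0.995 0.   ] toolx [ 0.  0. -1.] F [-0.3 -0.  -1.9] w 0.0335 J [-38.  40.   8.  88.  -6.  53.  56.]
slide [0.179, -0.017, 0.005] rot [-0.001, 0.001, 0.002]
scene (array([615.7, 325.4]), array([74., 26.]), -5.8, 68)
top (array([610.9, 343.1]), array([81.8, 59.6]), -6.7, 138)
```

Call:
drive_tool:
  slide:
    - [0.04,-0.02,0]
    - [0.08,-0.02,0]
    - [0.11,-0.02,0]
    - [0.14,-0.02,0]
    - [0.14,-0.02,0]
  delta_rot:
    - [0,0,0]
    - [0,0,0]
    - [0,0,0]
    - [0,0,0]
    - [0,0,0]

```text
t: 13.55
eef_pos: [0.6128, 0.3427, 0.0666]
eef_rot: [123.8, 90.0, -151.9]
contact_force: [0.5, 0.1, -2.9]
grip_width: 0.0334
```

Call:
drive_tool:
  slide:
    - [0.02,0,0]
    - [0.03,0,0]
    - [0.04,0,0]
    - [0.04,0,0]
  delta_rot:
    - [0,0,0]
    - [0,0,0]
    - [0,0,0]
    - [0,0,0]

```text
t: 14.05
eef_pos: [0.613, 0.3428, 0.0655]
eef_rot: [-36.3, 90.0, 48.0]
contact_force: [-3.6, -1.7, 6.0]
grip_width: 0.0329
```

Call:
drive_tool:
  slide:
    - [0,0,0]
    - [0,0,0]
    - [0,0,0]
    - [-0.05,0,0]
    - [-0.2,0,0]
  delta_rot:
    - [0,0,0]
    - [0,0,0]
    - [0,0,0]
    - [0,0,0]
    - [0,0,0]
  grip: 65

```text
t: 14.68
eef_pos: [0.6127, 0.3426, 0.0748]
eef_rot: [130.5, 90.0, -145.2]
contact_force: [0.3, 0.5, 1.0]
grip_width: 0.065
```

Call:
drive_tool:
  slide:
    - [-0.8,0,0]
    - [-1.7,0,0]
    - [-2.3,0,0]
    - [-2.3,0,0]
  delta_rot:
    - [0,0,0]
    - [0,0,0]
    - [0,0,0]
    - [0,0,0]

```text
t: 15.18
eef_pos: [0.6146, 0.3436, 0.1937]
eef_rot: [-51.9, 89.6, 32.4]
contact_force: [0.2, -0.3, -1.2]
grip_width: 0.0651
```

```bash
python3 p.py .454 -.353 .18 -3.4
```

```text
t 15.18 p [0.6146 0.3436 0.1937] jawz [0.099 0.995 0.004] toolx [ 0.005  0.003 -1.   ] F [ 0.2 -0.3 -1.2] w 0.0651 J [-39.  34.   9.  81.  -5.  65.  55.]
slide [0.212, 1.812, -14.182] rot [-0.288, 0.026, 0.035]
```

Call:
drive_tool:
  slide:
    - [0,0.1,-1.2]
    - [0,0.3,-2.4]
    - [0,0.45,-3.6]
    - [0,0.6,-4.8]
    - [0,0.77,-6.0]
  delta_rot:
    - [0,0,0]
    - [-0.1,0,0]
    - [-0.2,0,0]
    - [-0.25,0,0]
    - [-0.29,0,0]

```text
t: 15.8
eef_pos: [0.5438, 0.0461, 0.1894]
eef_rot: [114.4, 90.0, -159.0]
contact_force: [0.6, -1.1, 0.4]
grip_width: 0.065
```

Call:
drive_tool:
  slide:
    - [0,0.15,-1.2]
    - [0,0.3,-2.4]
    - [0,0.45,-3.6]
    - [0,0.6,-4.8]
    - [0,0.77,-6.0]
  delta_rot:
    - [0,0,0]
    - [0,0,0]
    - [0,0,0]
    - [0,0,0]
    - [0,0,0]

```text
t: 16.42
eef_pos: [0.4879, -0.2508, 0.1894]
eef_rot: [54.9, 90.0, 141.5]
contact_force: [1.7, -0.7, -0.8]
grip_width: 0.0646
```

```bash
python3 p.py .454 -.353 .15 -3.4;  python3 look.py .6124 .3424 .06 e7; python3 - <<'E'
from h import *
d=pickle.load(open("e7.pkl","rb"))
for n in d: print(n,board(d[n],np.array((.6124,.3424)),.053))
E
```

```text
t 16.43 p [ 0.4879 -0.2508  0.1894] jawz [0.059 0.998 0.   ] toolx [-0.  0. -1.] F [ 1.7 -0.7 -0.8] w 0.0646 J [  9.  20.  16. 105.  -7.  56. 115.]
slide [0.789, 0.556, -2.081] rot [0.005, 0.002, -0.003]
scene (array([614.3, 342.1]), array([79.8, 60. ]), -2.7, 122)
top (array([612.3, 344.5]), array([82.2, 61.3]), -6.3, 274)
```

View pics/e7.png

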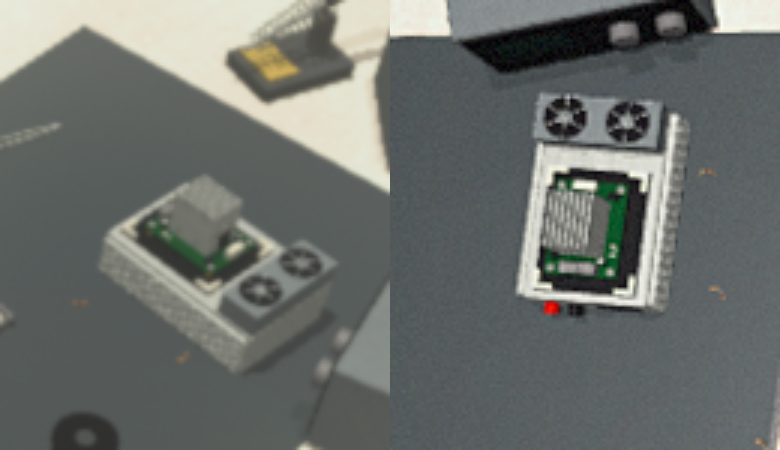

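The heatsink board lies inside the tester's brackets, near the middle (top crop 585,235). Now the capacitor board.

Call:
drive_tool:
  slide:
    - [0,0.2,-1.0]
    - [0.2,0.5,-1.9]
    - [0.6,0.56,-2.08]
    - [0.8,0.56,-2.08]
    - [0.8,0.56,-2.08]
  delta_rot:
    - [0,0,0]
    - [0,0,0]
    - [0,0,0]
    - [0,0,0]
    - [0,0,0]

```text
t: 17.15
eef_pos: [0.4547, -0.3498, 0.1489]
eef_rot: [45.1, 89.9, 131.8]
contact_force: [1.4, -0.1, 0.5]
grip_width: 0.0651
```

```bash
python3 p.py .454 -.353 .05 -3.4;  python3 look.py .454 -.353 .06 e8; python3 p.py .454 -.353 .05 -3.4
```

```text
t 17.15 p [ 0.4547 -0.3498  0.1489] jawz [0.058 0.998 0.002] toolx [-0.001  0.002 -1.   ] F [ 1.4 -0.1  0.5] w 0.0651 J [ 20.  25.  17. 104.  -9.  52. 128.]
slide [1.979, 0.008, -0.068] rot [0.013, 0.011, -0.011]
t 17.25 p [ 0.4555 -0.3502  0.1501] jawz [0.057 0.998 0.   ] toolx [ 0.  0. -1.] F [-0.3 -0.1 -0.1] w 0.0649 J [ 20.  25.  17. 104.  -9.  52. 128.]
slide [2.002, 0.028, -0.058] rot [0.016, 0.003, 0.003]
```

View pics/e8.png

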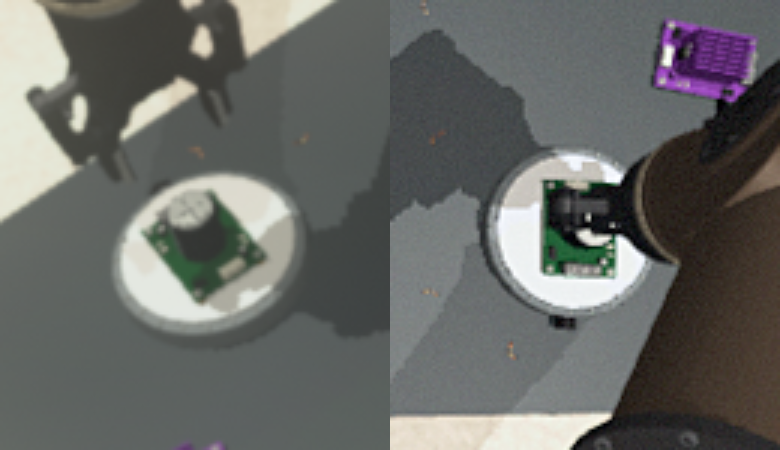

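The gripper straddles the capacitor, with the purple board well clear at (705,60). Descending.

Call:
drive_tool:
  slide:
    - [0.6,0.03,-0.06]
    - [1.2,0.03,-0.06]
    - [1.7,0.03,-0.06]
    - [1.95,0.03,-0.06]
    - [2.0,0.03,-0.06]
  delta_rot:
    - [0,0,0]
    - [0,0,0]
    - [0,0,0]
    - [0,0,0]
    - [0,0,0]

```text
t: 17.88
eef_pos: [0.4533, -0.3539, 0.0498]
eef_rot: [24.9, 90.0, 111.5]
contact_force: [-0.7, -0.1, 0.3]
grip_width: 0.0647
```

Call:
drive_tool:
  slide:
    - [0,0,0]
    - [0,0,0]
    - [0,0,0]
    - [0,0,0]
    - [0,0,0]
  delta_rot:
    - [0,0,0]
    - [0,0,0]
    - [0,0,0]
    - [0,0,0]
    - [0,0,0]
  grip: 20

```text
t: 18.5
eef_pos: [0.4536, -0.3546, 0.051]
eef_rot: [-111.8, 89.9, -25.2]
contact_force: [-0.3, 1.1, 5.7]
grip_width: 0.033
```

Call:
drive_tool:
  slide:
    - [0,0,0]
    - [-0.1,0,0]
    - [-0.3,0,0]
    - [-0.6,0,0]
    - [-1.0,0,0]
  delta_rot:
    - [0,0,0]
    - [0,0,0]
    - [0,0,0]
    - [0,0,0]
    - [0,0,0]

```text
t: 19.12
eef_pos: [0.4529, -0.3542, 0.1009]
eef_rot: [61.6, 90.0, 148.2]
contact_force: [-0.1, 0.1, -2.1]
grip_width: 0.0335
```

```bash
python3 p.py .6158 -.125 .17 -7.6;  python3 look.py .454 -.353 .07 e9; python3 - <<'E'
from h import *
from workcell import ctrl
z=ctrl.get_state()["eef_pos"][2]
d=pickle.load(open("e9.pkl","rb"))
for n in d: print(n,board(d[n],np.array((.454,-.351)),z-.0115))
E
```

```text
t 19.12 p [ 0.4529 -0.3542  0.1009] jawz [0.059 0.998 0.   ] toolx [-0.  0. -1.] F [-0.1  0.1 -2.1] w 0.0335 J [ 21.  29.  16. 107. -11.  46. 129.]
slide [-1.382, -2.982, 4.768] rot [0.528, 0.001, -0.002]
scene (array([ 459.5, -355.9]), array([71.3, 55.8]), -2.3, 215)
top (array([ 455.2, -353.7]), array([79., 57.]), -2.9, 250)
```

View pics/e9.png

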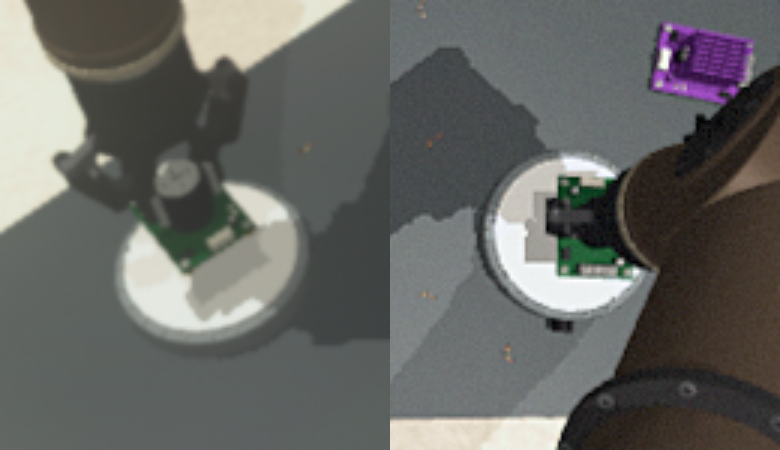

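Call:
drive_tool:
  slide:
    - [-0.9,-0.4,0.7]
    - [-1.38,-1.0,1.6]
    - [-1.38,-1.7,2.7]
    - [-1.38,-2.4,3.8]
    - [-1.38,-2.95,4.7]
  delta_rot:
    - [0,0,0]
    - [0.2,0,0]
    - [0.35,0,0]
    - [0.45,0,0]
    - [0.55,0,0]

```text
t: 19.85
eef_pos: [0.6151, -0.1262, 0.1687]
eef_rot: [-42.7, 90.0, 39.5]
contact_force: [1.4, 0.2, -2.5]
grip_width: 0.0333
```

Call:
drive_tool:
  slide:
    - [0.4,0,0.05]
    - [0.9,0,0.05]
    - [1.4,0,0.05]
    - [1.7,0,0.05]
    - [1.7,0,0.05]
  delta_rot:
    - [0,0,0]
    - [0,0,0]
    - [0,0,0]
    - [0,0,0]
    - [0,0,0]

```text
t: 20.48
eef_pos: [0.6136, -0.1257, 0.0828]
eef_rot: [89.2, 89.9, 171.4]
contact_force: [0.7, 0.4, -2.6]
grip_width: 0.0331
```

```bash
 python3 look.py .6158 -.125 .06 e10;python3 p.py .6145 -.1255 .06 -7.8; python3 - <<'E'
from h import *
from workcell import ctrl
z=ctrl.get_state()["eef_pos"][2]
d=pickle.load(open("e10.pkl","rb"))
for n in d: print(n,board(d[n],np.array((.6158,-.125)),z-.0125))
E
```

```text
t 20.57 p [ 0.6148 -0.126   0.0844] jawz [0.135 0.991 0.   ] toolx [ 0.001 -0.    -1.   ] F [-1.  -0.3 -2.4] w 0.0335 J [ -3.  34.  15. 100. -11.  48.  99.]
slide [0.489, 0.009, 0.01] rot [0.002, 0.0, 0.006]
scene (array([ 616.6, -127.5]), array([79.6, 58.7]), -8.1, 266)
top (array([0., 0.]), array([0., 0.]), 0.0, 0)
```

View pics/e10.png

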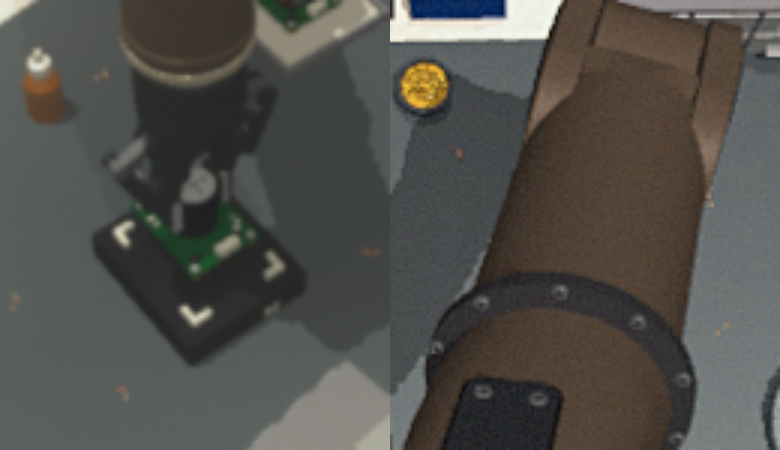

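Call:
drive_tool:
  slide:
    - [0.2,0.01,0.03]
    - [0.4,0.01,0.03]
    - [0.54,0.01,0.03]
    - [0.6,0.01,0.03]
    - [0.6,0.01,0.03]
  delta_rot:
    - [0,0,0]
    - [0,0,0]
    - [0,0,0]
    - [0,0,0]
    - [0,0,0]

```text
t: 21.2
eef_pos: [0.614, -0.1243, 0.0536]
eef_rot: [95.0, 90.0, 177.3]
contact_force: [0.5, -0.0, -2.5]
grip_width: 0.0334
```

Call:
drive_tool:
  slide:
    - [0.02,0,0]
    - [0.03,0,0]
    - [0.04,0,0]
    - [0.04,0,0]
  delta_rot:
    - [0,0,0]
    - [0,0,0]
    - [0,0,0]
    - [0,0,0]

```text
t: 21.7
eef_pos: [0.6141, -0.1243, 0.0518]
eef_rot: [-50.2, 90.0, 32.1]
contact_force: [-0.1, -0.4, -2.3]
grip_width: 0.0336
```

```bash
 python3 look.py .6158 -.125 .06 e11;python3 p.py .6145 -.1255 .05 -7.8; python3 - <<'E'
from h import *
from workcell import ctrl
z=ctrl.get_state()["eef_pos"][2]
d=pickle.load(open("e11.pkl","rb"))
print(board(d["scene"],np.array((.6158,-.125)),z-.0125))
E
```

```text
t 21.8 p [ 0.6142 -0.1243  0.0519] jawz [0.135 0.991 0.   ] toolx [ 0.  0. -1.] F [-0.1  0.5 -2.1] w 0.0333 J [ -3.  36.  14. 101. -12.  44.  99.]
slide [0.037, -0.01, -0.023] rot [0.003, 0.0, 0.001]
(array([ 616.3, -125.3]), array([79.5, 59.4]), -8.3, 251)
```

Call:
drive_tool:
  slide:
    - [0.02,0,0]
    - [0.03,0,0]
    - [0.04,0,0]
    - [0.04,0,0]
  delta_rot:
    - [0,0,0]
    - [0,0,0]
    - [0,0,0]
    - [0,0,0]

```text
t: 22.3
eef_pos: [0.6143, -0.1243, 0.0511]
eef_rot: [-57.3, 90.0, 24.9]
contact_force: [-5.0, 2.3, 11.9]
grip_width: 0.0333
```

Call:
drive_tool:
  slide:
    - [-0.01,0,0]
    - [-0.01,0,0]
  delta_rot:
    - [0,0,0]
    - [0,0,0]

```text
t: 22.55
eef_pos: [0.6142, -0.1243, 0.0511]
eef_rot: [-64.1, 90.0, 18.1]
contact_force: [-2.7, 0.2, 8.1]
grip_width: 0.0336
```

Call:
drive_tool:
  slide:
    - [0,0,0]
    - [0,0,0]
    - [0,0,0]
    - [-0.05,0,0]
    - [-0.2,0,0]
  delta_rot:
    - [0,0,0]
    - [0,0,0]
    - [0,0,0]
    - [0,0,0]
    - [0,0,0]
  grip: 65

```text
t: 23.18
eef_pos: [0.6139, -0.1243, 0.0603]
eef_rot: [90.7, 90.0, 173.0]
contact_force: [-0.3, 0.4, -0.1]
grip_width: 0.0651
```

Call:
drive_tool:
  slide:
    - [-0.8,0,0]
    - [-1.7,0,0]
    - [-2.3,0,0]
    - [-2.3,0,0]
  delta_rot:
    - [0,0,0]
    - [0,0,0]
    - [0,0,0]
    - [0,0,0]

```text
t: 23.68
eef_pos: [0.6158, -0.1248, 0.1787]
eef_rot: [-87.8, 89.7, -5.5]
contact_force: [0.4, 0.0, -0.0]
grip_width: 0.065
```

```bash
python3 p.py .4617 .1357 .17 -7.1
```

```text
t 23.68 p [ 0.6158 -0.1248  0.1787] jawz [0.135 0.991 0.   ] toolx [ 0.006 -0.001 -1.   ] F [ 0.4  0.  -0. ] w 0.065 J [-5. 28. 17. 95. -9. 58. 97.]
slide [0.154, 3.76, 4.744] rot [-0.085, 0.001, 0.04]
```

Call:
drive_tool:
  slide:
    - [0,0.7,0.9]
    - [0,1.4,1.8]
    - [0,2.2,2.8]
    - [0,3.0,3.8]
    - [0,3.7,4.7]
  delta_rot:
    - [0,0,0]
    - [-0.08,0,0.04]
    - [-0.08,0,0.04]
    - [-0.08,0,0.04]
    - [-0.08,0,0.04]

```text
t: 24.3
eef_pos: [0.4609, 0.1351, 0.175]
eef_rot: [90.6, 89.7, 173.5]
contact_force: [1.5, 0.7, -0.1]
grip_width: 0.0652
```

Call:
drive_tool:
  slide:
    - [0.2,0.05,0.04]
    - [0.8,0.05,0.04]
    - [1.2,0.05,0.04]
    - [1.2,0.05,0.04]
    - [1.2,0.05,0.04]
  delta_rot:
    - [0,0,0]
    - [0,0,0]
    - [0,0,0]
    - [0,0,0]
    - [0,0,0]

```text
t: 24.92
eef_pos: [0.4605, 0.1354, 0.1157]
eef_rot: [90.8, 89.7, 173.6]
contact_force: [-0.9, 0.1, -0.1]
grip_width: 0.065
```

```bash
python3 look.py .4626 .1347 .04 e12;python3 p.py .4617 .1357 .027 -7.1;  python3 - <<'E'
from h import *
d=pickle.load(open("e12.pkl","rb"))
for n in d: print(n,board(d[n],np.array((.6158,-.125)),.038),board(d[n],np.array((.4626,.1357)),.015))
E
```

```text
t 25.02 p [0.4607 0.1358 0.1161] jawz [0.125 0.992 0.001] toolx [-0.004  0.001 -1.   ] F [-0.  -0.4 -0.6] w 0.0648 J [-32.  20.  12. 118.  -6.  43.  66.]
slide [1.781, -0.028, -0.0] rot [-0.009, 0.005, -0.032]
scene (array([ 615. , -124.1]), array([81.6, 61.3]), -7.6, 360) (array([468.8, 126.2]), array([80.4, 50.8]), 35.1, 87)
top (array([ 614.5, -122.1]), array([81.6, 61.9]), -7.8, 448) (array([461.5, 126.6]), array([78.4, 46.3]), -13.8, 135)
```

View pics/e12.png

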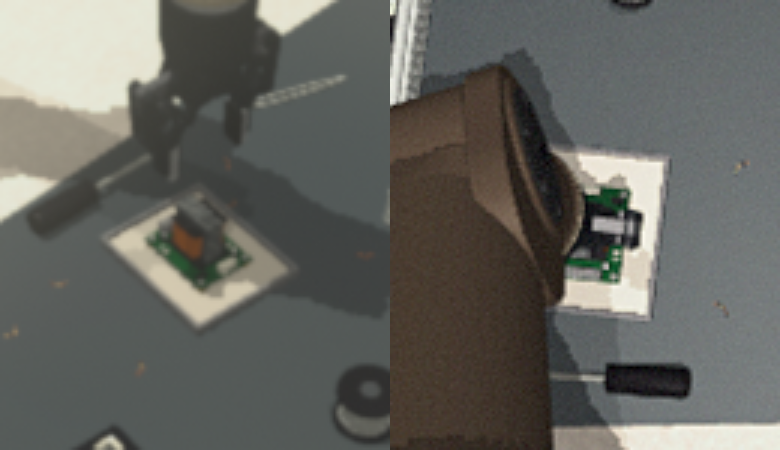

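The capacitor board measures within 2 mm of the programmer seat. The transformer board is under the jaws (scene crop 200,245). Regrasping it.

Call:
drive_tool:
  slide:
    - [0.5,-0.03,0]
    - [1.0,-0.03,0]
    - [1.5,-0.03,0]
    - [1.76,-0.03,0]
    - [1.78,-0.03,0]
  delta_rot:
    - [0,0,-0.03]
    - [0,0,-0.03]
    - [0,0,-0.03]
    - [0,0,-0.03]
    - [0,0,-0.03]

```text
t: 25.65
eef_pos: [0.461, 0.1357, 0.0262]
eef_rot: [98.5, 89.9, -178.6]
contact_force: [0.4, -0.0, 0.1]
grip_width: 0.0649
```

Call:
drive_tool:
  slide:
    - [0,0,0]
    - [0,0,0]
    - [0,0,0]
    - [0,0,0]
    - [0,0,0]
  delta_rot:
    - [0,0,0]
    - [0,0,0]
    - [0,0,0]
    - [0,0,0]
    - [0,0,0]
  grip: 20

```text
t: 26.28
eef_pos: [0.4617, 0.1359, 0.0274]
eef_rot: [0.5, 89.9, 83.3]
contact_force: [-0.7, -1.3, 5.5]
grip_width: 0.035
```

Call:
drive_tool:
  slide:
    - [0,0,0]
    - [-0.1,0,0]
    - [-0.3,0,0]
    - [-0.7,0,0]
    - [-1.2,0,0]
  delta_rot:
    - [0,0,0]
    - [0,0,0]
    - [0,0,0]
    - [0,0,0]
    - [0,0,0]

```text
t: 26.9
eef_pos: [0.4607, 0.1356, 0.0872]
eef_rot: [100.5, 89.9, -176.6]
contact_force: [-0.2, 1.0, -4.1]
grip_width: 0.0353
```

```bash
python3 look.py .4626 .1347 .07 e13;python3 p.py .4521 -.3505 .17 -5
```

```text
t 27.0 p [0.4626 0.1363 0.0888] jawz [0.124 0.992 0.002] toolx [ 0.003  0.002 -1.   ] F [ 0.   0.7 -3.5] w 0.0352 J [-32.  22.  11. 120.  -7.  38.  67.]
slide [-1.645, -1.004, -9.684] rot [-0.267, 0.017, 0.017]
```

View pics/e13.png

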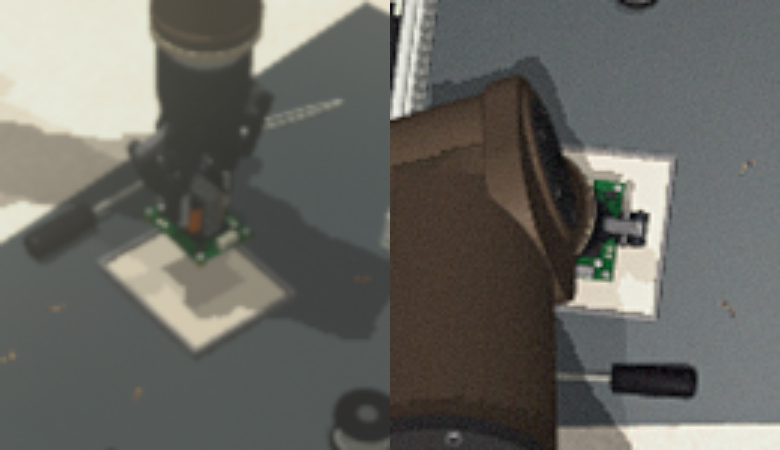

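The transformer board is held level (scene crop 200,230). Raising it first, then crossing to the light table.

Call:
drive_tool:
  slide:
    - [-1.1,0,-0.2]
    - [-1.7,-0.1,-1.1]
    - [-1.7,-0.2,-2.3]
    - [-1.7,-0.35,-3.5]
    - [-1.7,-0.5,-4.7]
  delta_rot:
    - [0,0,0]
    - [-0.1,0,0]
    - [-0.2,0,0]
    - [-0.25,0,0]
    - [-0.25,0,0]

```text
t: 27.62
eef_pos: [0.4563, -0.1021, 0.1709]
eef_rot: [75.4, 89.9, 160.3]
contact_force: [1.2, 0.4, -4.3]
grip_width: 0.0346
```

```bash
python3 p.py .4521 -.3505 .17 -5
```

```text
t 27.62 p [ 0.4563 -0.1021  0.1709] jawz [0.089 0.996 0.   ] toolx [-0.001  0.    -1.   ] F [ 1.2  0.4 -4.3] w 0.0346 J [-10.  14.  19. 117.  -6.  50.  98.]
slide [0.016, -0.356, -4.956] rot [-0.011, 0.002, -0.009]
```

Call:
drive_tool:
  slide:
    - [0,-0.1,-1.2]
    - [0,-0.2,-2.4]
    - [0,-0.3,-3.5]
    - [0,-0.36,-4.5]
    - [0,-0.36,-4.95]
  delta_rot:
    - [0,0,0]
    - [0,0,0]
    - [0,0,0]
    - [0,0,0]
    - [0,0,0]

```text
t: 28.25
eef_pos: [0.4513, -0.3519, 0.1703]
eef_rot: [114.7, 89.8, -160.6]
contact_force: [0.0, 0.5, -4.9]
grip_width: 0.0347
```

Call:
drive_tool:
  slide:
    - [0.4,0,0]
    - [0.9,0,0]
    - [1.4,0,0]
    - [1.7,0,0]
    - [1.7,0,0]
  delta_rot:
    - [0,0,0]
    - [0,0,0]
    - [0,0,0]
    - [0,0,0]
    - [0,0,0]

```text
t: 28.88
eef_pos: [0.4518, -0.348, 0.085]
eef_rot: [72.2, 89.8, 157.1]
contact_force: [-0.7, -0.6, -3.7]
grip_width: 0.0353
```

```bash
python3 look.py .4521 -.3505 .06 e14;python3 p.py .4521 -.3505 .055 -5;  python3 - <<'E'
from h import *
from workcell import ctrl
z=ctrl.get_state()["eef_pos"][2]
d=pickle.load(open("e14.pkl","rb"))
for n in d: print(n,board(d[n],np.array((.4521,-.3505)),z-.0115))
E
```

```text
t 28.98 p [ 0.4528 -0.3489  0.0867] jawz [ 0.09   0.996 -0.   ] toolx [-0.001 -0.    -1.   ] F [-0.3 -0.3 -3.8] w 0.0353 J [ 17.  30.  21. 108. -15.  45. 131.]
slide [0.633, 0.01, -0.033] rot [-0.017, -0.002, -0.007]
scene (array([ 457.7, -349.4]), array([72.9, 56.3]), -5.1, 114)
top (array([ 452.8, -346.3]), array([77.9, 58.1]), -3.8, 177)
```

View pics/e14.png

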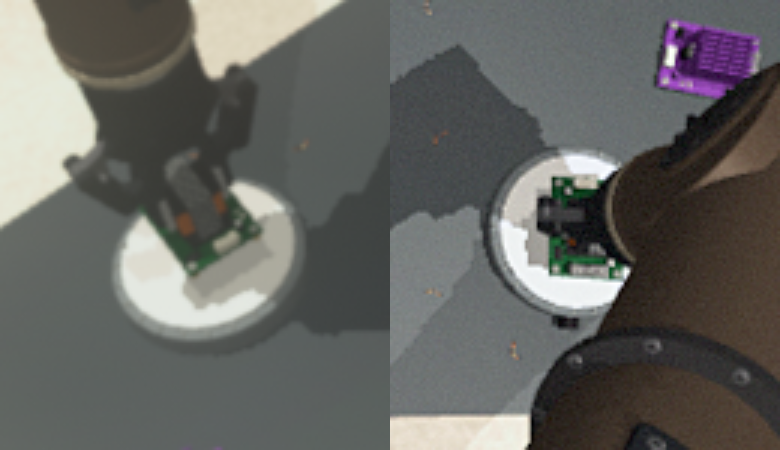

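Call:
drive_tool:
  slide:
    - [0.2,0.01,-0.05]
    - [0.4,0.01,-0.05]
    - [0.58,0.01,-0.05]
    - [0.64,0.01,-0.05]
    - [0.64,0.01,-0.05]
  delta_rot:
    - [0,0,0]
    - [0,0,0]
    - [0,0,0]
    - [0,0,0]
    - [0,0,0]

```text
t: 29.6
eef_pos: [0.4516, -0.351, 0.0539]
eef_rot: [79.9, 89.9, 164.7]
contact_force: [0.2, 0.2, -4.9]
grip_width: 0.0345
```

```bash
python3 look.py .4521 -.3505 .06 e15;python3 p.py .4521 -.351 .05 -5;  python3 - <<'E'
from h import *
from workcell import ctrl
z=ctrl.get_state()["eef_pos"][2]
d=pickle.load(open("e15.pkl","rb"))
for n in d: print(n,board(d[n],np.array((.4521,-.3505)),z-.0115))
E
```

```text
t 29.7 p [ 0.4519 -0.3512  0.0544] jawz [ 0.09   0.996 -0.   ] toolx [-0.001  0.    -1.   ] F [ 0.4 -0.3 -3.1] w 0.0347 J [ 19.  33.  20. 109. -16.  41. 133.]
slide [0.088, -0.004, 0.004] rot [-0.017, -0.0, -0.008]
scene (array([ 456.9, -351.7]), array([72.6, 57.6]), -4.9, 112)
top (array([ 451.9, -349.5]), array([78.2, 58.3]), -5.6, 158)
```

Centred over the disc. Lowering to contact.

Call:
drive_tool:
  slide:
    - [0.02,0,0]
    - [0.04,0,0]
    - [0.05,0,0]
    - [0.05,0,0]
  delta_rot:
    - [0,0,0]
    - [0,0,0]
    - [0,0,0]
    - [0,0,0]

```text
t: 30.2
eef_pos: [0.4518, -0.351, 0.0517]
eef_rot: [83.9, 89.9, 168.7]
contact_force: [-0.8, 0.3, -4.5]
grip_width: 0.0347
```

Call:
drive_tool:
  slide:
    - [0.01,0,0]
    - [0.02,0,0]
    - [0.03,0,0]
    - [0.03,0,0]
  delta_rot:
    - [0,0,0]
    - [0,0,0]
    - [0,0,0]
    - [0,0,0]

```text
t: 30.7
eef_pos: [0.4517, -0.3511, 0.0505]
eef_rot: [81.5, 89.9, 166.3]
contact_force: [-1.3, 0.8, 2.6]
grip_width: 0.0351
```

Call:
drive_tool:
  slide:
    - [0,0,0]
    - [0,0,0]
    - [0,0,0]
    - [-0.05,0,0]
    - [-0.2,0,0]
  delta_rot:
    - [0,0,0]
    - [0,0,0]
    - [0,0,0]
    - [0,0,0]
    - [0,0,0]
  grip: 65

```text
t: 31.32
eef_pos: [0.4516, -0.351, 0.0603]
eef_rot: [79.6, 89.9, 164.4]
contact_force: [0.5, 0.0, -0.4]
grip_width: 0.0651
```

Call:
drive_tool:
  slide:
    - [-0.8,0,0]
    - [-1.8,0,0]
    - [-2.8,0,0]
    - [-3.2,0,0]
    - [-3.2,0,0]
  delta_rot:
    - [0,0,0]
    - [0,0,0]
    - [0,0,0]
    - [0,0,0]
    - [0,0,0]

```text
t: 31.95
eef_pos: [0.4528, -0.3518, 0.2224]
eef_rot: [-121.3, 89.8, -36.5]
contact_force: [0.0, 0.1, -0.8]
grip_width: 0.065
```

Call:
drive_tool:
  slide:
    - [0,0,1.2]
    - [0,0,2.4]
    - [0,0,3.6]
    - [0,0,4.6]
    - [0,0,4.6]
  delta_rot:
    - [0,0,0]
    - [0,0,0]
    - [0,0,0]
    - [0,0,0]
    - [0,0,0]

```text
t: 32.58
eef_pos: [0.4724, -0.1174, 0.2192]
eef_rot: [62.1, 89.8, 147.4]
contact_force: [-0.8, -0.2, 1.3]
grip_width: 0.0651
```

```bash
python3 look.py .4521 -.3505 .06 f;python3 p.py .4521 -.351 .05 -5;  python3 - <<'E'
from h import *
d=pickle.load(open("f.pkl","rb"))
for n in d:
    print(n,"trafo",board(d[n],np.array((.4521,-.3505)),.038),"\n sink",board(d[n],np.array((.6124,.3424)),.053),"\n cap",board(d[n],np.array((.6158,-.125)),.038))
    cv2.imwrite(f"pics/f_{n}.png",d[n]["frame"])
t=d["top"]["frame"]
def crop(im,c,r,w,h,s): return cv2.resize(im[r:r+h,c:c+w],None,fx=s,fy=s,interpolation=cv2.INTER_CUBIC)
A=np.hstack([crop(t,85,140,80,90,3.3),crop(t,270,150,80,90,3.3),crop(t,363,215,80,90,3.3)])
s=d["scene"]["frame"]
B=np.hstack([crop(s,355,110,95,90,2.78),crop(s,228,210,95,90,2.78),crop(s,105,225,95,90,2.78)])
cv2.imwrite("pics/fc.png",np.vstack([A,B[:,:792]])[:600])
E
```

```text
t 32.67 p [ 0.4721 -0.1219  0.2196] jawz [ 0.088  0.996 -0.   ] toolx [-0.003  0.    -1.   ] F [0.  0.3 0.6] w 0.065 J [ -9.  13.  20. 111.  -5.  57.  99.]
slide [3.393, -0.015, -4.598] rot [-0.009, -0.001, -0.019]
scene trafo (array([ 452.1, -350.8]), array([80.6, 60.8]), -4.9, 251) 
 sink (array([623.6, 330.1]), array([87.2, 54.3]), 32.4, 122) 
 cap (array([ 615. , -124.1]), array([81.6, 61.3]), -7.6, 361)
top trafo (array([ 452.4, -348.4]), array([78.5, 58.5]), -5.6, 280) 
 sink (array([612.2, 344.9]), array([81.9, 61.5]), -5.7, 266) 
 cap (array([ 615.2, -121.8]), array([78.9, 60.3]), -9.1, 107)
```

View pics/fc.png

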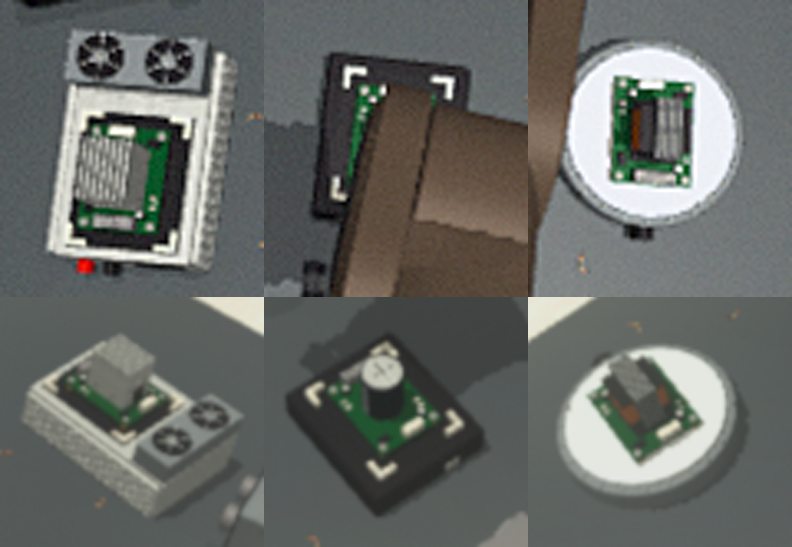

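View pics/f_scene.png

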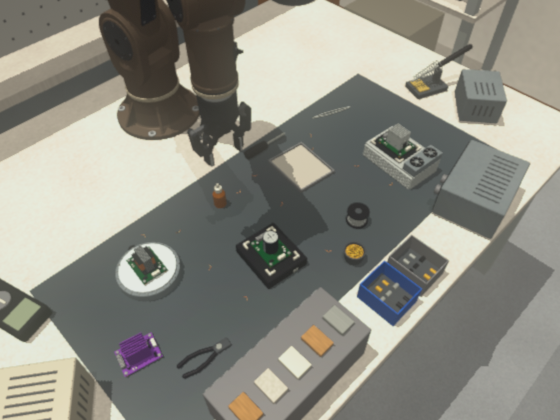

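All three boards are seated, the tray is empty at (301,165), and the bottle (219,194) and reel (358,214) are where they started. Handing in.

Call:
drive_tool:
  slide:
    - [0,0,0]
    - [0,0,0]
    - [0,0,0]
    - [0,0,0]
  delta_rot:
    - [0,0,0]
    - [0,0,0]
    - [0,0,0]
    - [0,0,0]

```text
t: 33.17
eef_pos: [0.4725, -0.1224, 0.2203]
eef_rot: [86.2, 89.9, 171.0]
contact_force: [-0.1, 0.1, 0.4]
grip_width: 0.0649
```

```bash
python3 -c "
from workcell import ctrl
print(ctrl.sign_off())"
```

```text
the job is handed in; nothing more can be done
None
```

All three boards are at their next stations and the job is handed in at about 33 s. I parked the transformer board on the tray, moved the heatsink board to the load tester and the capacitor board to the programmer, then moved the transformer board to the light table. Each board was lowered until the force reading showed contact (12 N at most) and only then released.

- **Position:** the final images show every board flat, about 2–3 mm or less off the middle of its seat, with the slack in the brackets being 8 mm. The heatsink and capacitor boards lie within the corner brackets.
- **Surroundings:** the flux bottle and solder reel look unmoved, the tray is empty, and the arm is clear of everything.
- **Checks that disagreed:**
  - The two cameras differ by about 2 mm in y.
  - The last scene-view fit of the heatsink board came out wrong (turned 32°), probably because the heatsink hides part of the board. The top view gives -5.7°, matching the seat, and the picture shows the board straight.
  - The arm partly hid the capacitor board in the last top view, so its position rests on the scene view and on earlier clear views from both cameras.

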